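Wedge the spring clip off the label-roll stand

TASK

Take the spring clip off the spindle of the label-roll stand so that the roll can be changed: pick up the clip wedge from its wooden rack and, with its flat face against the spindle, ease the blade straight down between the spindle and the back of the clip until the clip spreads and slips off onto the plate. Work by feel: never press the wedge on the clip or the stand with more than 12 N, don't touch the clip with the fingers while it is still on the spindle, and don't let it fly or drop. Then stand the wedge back in its hole in the rack, fully down, and lay the clip in the steel parts tray; leave the spare roll, the stapler and the pen cup where they are.

Things in the scene. Friction and masses are not known exactly. Their poses are not given: they have to be found in the camera images.
- stand: Fixed label-roll stand: grey base 170 x 170 x 12 mm, turntable, white label roll of 110 diameter with a hollow core, over it a round dark-grey hold-down plate of 120 diameter, its top 84 above the desk. A steel spindle rises through the middle. Origin on the desk under the spindle's axis, z up, x towards the plate's window. Two guide posts, lower than the plate, at x 70, y -70 and 70.
- spindle (a point): Point on the spindle's axis level with the plate's top; axes as the stand's. Above the plate the upright steel spindle has a groove 13 mm in diameter and 10.5 high, where the clip sits, then a head 16 in diameter with an upright side, which ends 20 above the plate. Under the plate the spindle is 14.4 in diameter.
- window (a point): Middle, level with the plate's top, of the rectangular window cut through the plate beside the spindle: from 5.5 to 34 mm from the spindle's axis along the stand's x, 16 wide in y; axes as the stand's. The wedge goes down through it into the roll's hollow core: the clip snaps open with the tip 20 to 36 below the plate's top; the tip would meet the turntable 66 below.
- clip: Loose horseshoe spring clip, bright steel, 8 mm thick, about 32 g, flat on the plate in the groove. Origin on its underside, on the spindle's axis while on. z up; x to its closed side, a back bar 5.6 high (inner face x = 10.5, outer 15.2); while on, its x is the stand's x: the bar bridges the window, 2.5 from the spindle's head. Two sprung arms (outer faces y = +-12.3) clasp the spindle at x = -5.
- clip_back (a point): Middle of the clip's back bar, half-way up (4 mm above the underside, x = 13); axes as the clip's. It ends in ears, outer faces at y = +-16.5: pick the clip up across these, once off. Pushed along +x (3 to 8 N) the clip is spread widest after 5 mm; 2 to 4 further the arms snap shut and the force vanishes; 13 out it is clear of the head (draw it there with the wedge). Short of 5 it springs back.
- wedge: Loose hand tool, 134 mm long, about 90 g, upright in the rack, blade down, z up the tool. Steel blade 7 wide (y), flat face on -x, sloping face on +x; 2 thick at the tip, 12 from 46 above it. Origin: where the tip's flat face would be if the blade were straight; years of prying have bent it stiffly at the guard, so the tip stands 1 to 3 off along +x: feel for it. Guard 30 x 26 at z 80 to 84.
- wedge_grip (a point): Centre of the wedge's black square handle, 18 x 18 mm, 50 long (109 above the tip, 6 from the flat face along the wedge's x); axes as the wedge's. It may be gripped across either pair of faces.
- rack_mouth (a point): Centre of the mouth of the rack's only hole, on its top face; z up, x and y along the hole's sides. The rack is a fixed light-wood block 90 x 90 x 86 mm high; the hole is 22 (x) by 16 (y), 84 deep. The wedge stands in it, guard on the rack's top, tip 80 down; it fits either way round, blade's x along the hole's x.
- tray_in (a point): Centre of the inner floor, 3 mm above the desk, of the fixed open parts tray of dark steel, outside 140 (x) by 120 (y) by 20 high, wall 3; z up.
- spare_roll: Bystander: a spare white label roll, 100 mm in diameter, 60 high, standing on the desk; origin under its centre.
- stapler: Bystander: a grey and black desk stapler, 150 mm long, 50 high; origin under its centre, x along it.
- pen_cup: Bystander: a white cup with pens, 76 mm across, 95 high (150 with the pens); origin under its centre.
There are look-alikes about, which are no part of the job. Leave any blue or red look-alike of the wedge alone.

How it is judged:
On the way, in this order (a step that is already met when the one before it is completed fails the run):
1. the wedge's blade stands between the spindle and the back of the clip, down past the clip's underside, with the clip still on the spindle (z of wedge in the frame of clip below 0 m and x of wedge in the frame of clip between 0.003 and 0.018 m and y of wedge in the frame of clip between -0.007 and 0.007 m and horizontal distance between clip and spindle below 0.006 m), for 0.1 s.
2. the clip is off the spindle and lies on the stand's plate, the wedge still beside the spindle (horizontal distance between clip and spindle above 0.0125 m and z of clip in the frame of spindle between -0.004 and 0.006 m and horizontal distance between wedge and spindle below 0.03 m), for 0.1 s.
At the end, for the whole second after the job is handed in: The clip lies at rest inside the parts tray and the wedge stands at rest, upright (within 0.12 rad), blade down in the rack's hole with its guard no more than 8 mm above the rack's top (x of clip in the frame of tray_in between -0.065 and 0.065 m and y of clip in the frame of tray_in between -0.055 and 0.055 m and z of clip in the frame of tray_in below 0.012 m and linear speed of each of clip, wedge below 0.02 m/s and z of wedge in the frame of rack_mouth below -0.072 m and horizontal distance between wedge and rack_mouth below 0.012 m and angle between wedge's own z axis and vertical below 0.12 rad); the robot touches nothing.
It fails at once if the wedge presses on the clip or on the stand with more than 12 N (contact force between wedge and clip above 12 N or contact force between wedge and stand above 12 N).
It fails at once if the clip is pushed or pulled with the fingers while it is still on the spindle (contact force between the fingers and clip above 1 N and horizontal distance between clip and spindle below 0.008 m).
It fails at once if the clip flies off or is dropped from a height (faster than 0.8 m/s) (linear speed of clip above 0.8 m/s).
It fails at once if the spare roll, the stapler or the pen cup is moved by more than 20 mm (distance of any of spare_roll, stapler, pen_cup from where it was at the start of the episode above 0.02 m).
It also fails if it takes over 69 s, if anything falls off the work surface, if the arm or the gripper's body presses on something with over 40 N, if the wrist force passes 120 N, or if a joint passes its speed limit or range.

ROBOT

A 6-joint arm with a two-finger parallel gripper is mounted at the origin on the work surface. World frame = base frame: x ahead of the robot, y to its left, z up, the work surface at z = 0. Lengths are in m, angles in rad, forces in N, time in s.
With the tool pointing down it reaches from about 0.425 to 0.95 m from the base axis. Payload 3.5 kg.
Tool frame: the origin (TCP) lies between the finger pads; the fingertips stand 19 mm ahead of it and the grasp point (between the pads) is the TCP (ctrl.nose_length is the distance from the TCP to the fingertips, in m); z points along the fingers, y is the line along which they close (so a half turn about z gives the same grasp; the last joint's range is limited). The gripper opens to 85 mm and grips with 20 to 120 N. Pads are 22 mm wide; open, the fingers measure 114 mm over their backs; the gripper's body (76 mm by 85 mm) begins 54 mm behind the grasp point. The pads swing forward as they close: fully open they stand 13 mm farther back than shut.
Start: joints at [-1.459, 0.286, 1.577, -0, 1.279, -0.15], TCP at [0.175, -0.652, 0.25] pointing down, gripper open.
Joint ranges: [-2.77, 2.77], [-0.9, 2.22], [0.21, 2.48], [-1.53, 4.67], [0.24, 2.81], [-2.84, 2.84]. Speed limits (rad/s): [2.79, 2.79, 3.14, 3.14, 3.14, 3.14].

INTERFACE

Orientations are given as a unit quaternion [x, y, z, w].
In Python, from plant import ctrl gives the robot as it stands.
- The arm moves only by the tool apply_moves, never from a script. Its argument "series" is a list of rows, each a list of 6 numbers: the shift along the world's x, y, z scaled (see below), then the turn, a rotation vector about the world's x, y, z scaled (see below). A call has 1 to 20 rows; each row is the pose to reach, as a shift and turn from the pose commanded when the call began; what a row does not reach only later rows make up. The controller multiplies each number of a shift by 0.8 m and each number of a turn by 45 degrees. A row lasts 1/8 s, in which the tool goes at most 62.5 mm and 10.7 degrees, less where a joint would pass 70% of its speed; a pose out of reach is approached as far as the arm can. A call with a number of a shift or a turn outside -1 to 1 is refused whole. A call with a gripper value outside its range is refused whole. "jaw" is the opening, from 0 (shut) to 1 (fully open), set as the call begins (left out, the last holds). The fingers move at their own pace and stop on an object; "squeeze" is the grip in N (left out, the last holds). Time passes only in rows, so rows that repeat a pose let the fingers close. It gives the time, the measured TCP pose, the force, the opening and the grip force at its end, in the units of the state.
- ctrl.get_state(): the state, without advancing time (a new reading comes with each control period).
- ctrl.read_camera(name): name is "side" or "top" or "wrist"; returns the picture (420x560x3 uint8, red, green, blue); there is no depth.
- ctrl.get_calibration(name): a dict with "fx", "fy", "cx", "cy" (pixels), "dist_coeffs" ([k1, k2, p1, p2, k3] as OpenCV has them; the pictures are not rectified), "xyz" and "orientation" of the camera in the world; the wrist camera has in their place "hand_eye" (4x4, takes a point from camera to tool coordinates, whose origin is the TCP and whose axes are the flange's). Camera axes: x right, y up, looking along -z (the intrinsics and any distortion apply to the point x, -y, -z); pixel columns grow to the right and rows downward; lengths in m; the calibration is good to about 2 mm. A picture is of the moment at which its call begins: read the wrist's pose just before it. get_calibration takes no time and is no camera call.
- ctrl.sign_off(): hands the job in; it is judged then, once.
Trained networks look in the newest picture that a camera, given by its name, has taken for a name from the list of things; names that differ only in an ending like _2 or _b are one class to them, and where a whole thing is asked for, a point or a joint stands for the part that bears it (a point fixed in the world has none). Each returns a list of dicts, best first, with "p" (0 to 1); they miss things now and then, are a little off and sometimes report something else, mostly with a low value. They report only what shows in the picture. A call takes as long as a camera call. They do not tell look-alikes from the thing itself.
- ctrl.boxes_of(thing, camera): "xy" ([column, row] as shares, 0 to 1, of the picture: columns of its width, rows of its height, amid what is visible of it).
- ctrl.silhouettes(thing, camera): "pixels" (420x560 bool, what is visible of it) and "xy" ([column, row] as shares, 0 to 1, of the picture: columns of its width, rows of its height, amid what is visible of it).
The state is a dict: "time": time; "qpos": joint angles; "dq": joint speeds; "joint_efforts": joint torques, N m; "eef_pos": TCP position; "tcp_rot": TCP orientation; "contact_force": force on the tool from outside, world axes, zero at the start; "wrist_torque": the same for the moment, N m; "opening": opening from 0.0 (shut) to 1.0 (fully open); "finger_force": force on a finger pad.
Only numpy, scipy, OpenCV 4.12 (cv2) and the standard library are available. Lean on these libraries where they do the work, as an engineer would, in place of code of your own. Each camera call takes 0.05 s, during which the arm holds its last target. There are 200 camera calls.

## Working session

There is one attempt and no reset: what is moved stays moved. The work goes in short steps, Python scripts to look and compute and a tool call to move; the robot and the scene stay as the last step left them, time stands still between calls to the robot, and variables do not carry over. Pictures are saved under pics/ and viewed, at most 10 in all, crops included, and the job is handed in when it is done.

Besides the shell and the picture viewer there is one more tool, called after ">>>" as name(argument=value, ...) on one line, values as JSON. apply_moves: Moves the arm, as the interface text tells. Shifts and turns lie within -1 to 1; 1 stands for 0.8 m of shift or 45 degrees of turn. Its arguments: {"type":"object","properties":{"series":{"type":"array"},"jaw":{"type":"number"},"squeeze":{"type":"number"}},"required":["series"]}

```bash
ls; mkdir -p pics; python3 - <<'E'
from plant import ctrl
import cv2,numpy as np
s=ctrl.get_state();print(s)
for n in ["side","top","wrist"]:
    im=ctrl.read_camera(n);cv2.imwrite(f"pics/{n}0.png",im[:,:,::-1]);print(n,ctrl.get_calibration(n))
    if n!="wrist":
      for t in ["stand","spindle","window","clip","wedge","wedge_grip","rack_mouth","tray_in"]:
        print(t,[(round(d['p'],2),np.round(np.array(d['xy'])*[560,420],1).tolist()) for d in ctrl.boxes_of(t,n)])
print(ctrl.get_state()['time'])
E
python3 -c "
import cv2,numpy as np
cv2.imwrite('pics/both.png',cv2.resize(np.hstack([cv2.imread('pics/top0.png'),cv2.imread('pics/side0.png')]),(800,300)))"
```

```text
pics
{'time': 0.0, 'qpos': array([-1.45897864e+00,  2.87217196e-01,  1.57818378e+00,  2.30624957e-05,
        1.27856453e+00, -1.50016352e-01]), 'dq': array([-8.88035053e-04,  3.27051882e-04,  7.63906307e-04, -4.31650493e-04,
        1.91857195e-03,  5.54535252e-05]), 'joint_efforts': array([ 3.39885655e-04, -4.05980408e+01, -2.92630255e+01, -8.21327603e-05,
        5.84207344e-03,  1.21864652e-06]), 'eef_pos': array([ 0.17467992, -0.6513784 ,  0.24890908]), 'tcp_rot': array([ 9.91442338e-01,  1.30539969e-01,  3.36949442e-05, -1.18599752e-03]), 'contact_force': array([-0.12041046,  0.32879817,  0.99570306]), 'wrist_torque': array([-0.02632628, -0.03109074,  0.01291742]), 'finger_force': 0.0, 'opening': 1.0009587261436896}
side {'fx': 424.46608093191253, 'fy': 424.46608093191253, 'cx': 271.8254268124432, 'cy': 213.64402641039956, 'dist_coeffs': array([-0.12066194,  0.        ,  0.        ,  0.        ,  0.        ]), 'xyz': array([0.26243346, 0.92794259, 0.93184411]), 'orientation': array([-0.06456839,  0.39399476,  0.90769001, -0.12922033])}
stand [(0.73, [261.5, 261.6]), (0.37, [247
[... 940 characters left out ...]
e_grip [(0.78, [438.3, 261.7]), (0.7, [343.2, 284.3]), (0.69, [250.0, 132.2])]
rack_mouth [(0.61, [329.4, 219.9])]
tray_in [(0.86, [426.5, 197.5])]
wrist {'fx': 308.98015676362456, 'fy': 308.98015676362456, 'cx': 278.3963005427381, 'cy': 213.54500974793606, 'dist_coeffs': array([-0.0090327,  0.       ,  0.       ,  0.       ,  0.       ]), 'hand_eye': array([[ 3.88778612e-04,  9.47658766e-01,  3.19284688e-01,
         8.28635144e-02],
       [ 9.99999842e-01, -2.38428992e-04, -5.09981317e-04,
         4.36173399e-04],
       [-4.07161540e-04,  3.19284836e-01, -9.47658708e-01,
        -1.23389133e-01],
       [ 0.00000000e+00,  0.00000000e+00,  0.00000000e+00,
         1.00000000e+00]])}
0.95
```

View pics/top0.png

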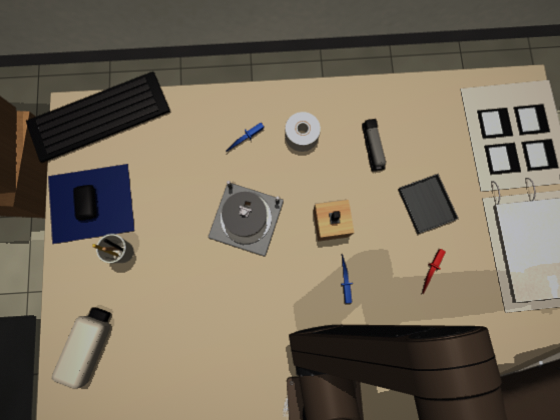

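View pics/side0.png

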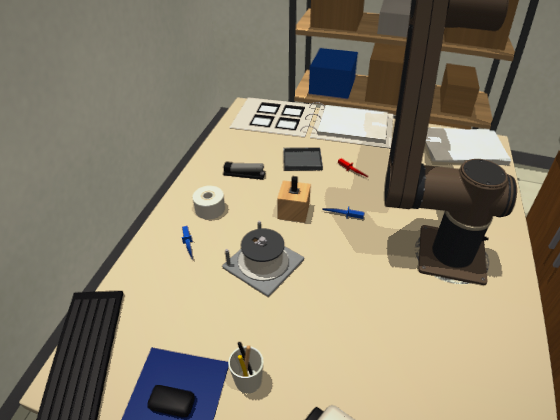

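The top view shows the stand at about (245,217) with posts at (230,188) and (278,203). The rack and wedge are at (335,217) and the tray at (428,204). The loose blue and red tools are look-alikes. In the side view the rack is at (294,200) and the stand at (263,258).

```bash
cat > h.py <<'E'
import numpy as np,cv2
from scipy.spatial.transform import Rotation as R
from plant import ctrl
def campose(n,s=None):
    c=ctrl.get_calibration(n)
    if n=="wrist":
        s=s or ctrl.get_state()
        T=np.eye(4);T[:3,:3]=R.from_quat(s['tcp_rot']).as_matrix();T[:3,3]=s['eef_pos']
        T=T@c['hand_eye']; return c,T[:3,:3],T[:3,3]
    return c,R.from_quat(c['orientation']).as_matrix(),np.array(c['xyz'])
def K(c): return np.array([[c['fx'],0,c['cx']],[0,c['fy'],c['cy']],[0,0,1.]])
def ray(n,px,s=None):
    c,Rm,t=campose(n,s)
    u=cv2.undistortPoints(np.array([[px]],float),K(c),c['dist_coeffs'])[0,0]
    return t,Rm@np.array([u[0],-u[1],-1.])
def at(n,px,z,s=None):
    t,d=ray(n,px,s); return t+d*(z-t[2])/d[2]
def proj(n,P,s=None):
    c,Rm,t=campose(n,s); p=(np.atleast_2d(P)-t)@Rm; p=p*[1,-1,-1]
    return cv2.projectPoints(p.reshape(-1,1,3),np.zeros(3),np.zeros(3),K(c),c['dist_coeffs'])[0][:,0]
def tri(pa,pb,a="top",b="side"):
    (t1,d1),(t2,d2)=ray(a,pa),ray(b,pb)
    k=np.linalg.lstsq(np.c_[d1,-d2],t2-t1,rcond=None)[0]
    return (t1+k[0]*d1+t2+k[1]*d2)/2, np.linalg.norm(t1+k[0]*d1-t2-k[1]*d2)
E
python3 - <<'E'
from h import *
for n,l in dict(stand=[(245,217,.084)],post=[(230,188,.06),(278,203,.06)],rack=[(334,218,.086)],wedgetop=[(336,216,.14)],
  tray=[(428,204,.01)],roll=[(303,130,.05)],stapler=[(375,145,.04)],cup=[(112,249,.09)],blue=[(346,280,.01)],tcp=[(345,400,.1)]).items():
    for x in l: print(n,at("top",x[:2],x[2]).round(3))
print(tri((336,216),(294.5,184)))
for t,n in [("rack_mouth","top"),("tray_in","top"),("stand","top"),("wedge","side")]:
    for d in ctrl.silhouettes(t,n)[:2]:
        m=d['pixels'].astype(np.uint8);c=max(cv2.findContours(m,0,2)[0],key=cv2.contourArea)
        P=np.array([at(n,p[0].astype(float),{'rack_mouth':.086,'tray_in':.02}.get(t,.012))[:2] for p in c])
        print(t,d['p'],cv2.minAreaRect((P*1000).astype(np.float32)))
E
```

```text
stand [0.517 0.178 0.084]
post [0.605 0.217 0.06 ]
post [0.554 0.088 0.06 ]
rack [ 0.499 -0.057  0.086]
wedgetop [ 0.494 -0.055  0.14 ]
tray [ 0.536 -0.337  0.01 ]
roll [0.764 0.003 0.05 ]
stapler [ 0.71  -0.199  0.04 ]
cup [0.453 0.526 0.09 ]
blue [ 0.338 -0.085  0.01 ]
tcp [ 0.051 -0.042  0.1  ]
(array([ 0.49821333, -0.05919922,  0.11219146]), np.float64(0.002089661987521994))
rack_mouth 0.71 ((494.91241455078125, -54.542694091796875), (102.80314636230469, 104.38871002197266), 4.560372352600098)
tray_in 0.83 ((535.90869140625, -333.137939453125), (142.18685913085938, 128.4957275390625), 16.477344512939453)
stand 0.76 ((528.099609375, 180.33316040039062), (172.9502716064453, 173.65713500976562), 68.22978210449219)
wedge 0.65 ((366.7934875488281, -337.67230224609375), (36.31857681274414, 92.25511932373047), 41.7859001159668)
wedge 0.59 ((335.53656005859375, -85.58195495605469), (115.79222869873047, 34.76893615722656), 5.12817907333374)
```

>>> apply_moves(series=[[0.405,0.743,0.03,0,0,-0.233],[0.405,0.743,0.03,0,0,-0.233],[0.405,0.743,0.03,0,0,-0.233],[0.405,0.743,0.03,0,0,-0.233],[0.405,0.743,0.03,0,0,-0.233],[0.405,0.743,0.03,0,0,-0.233],[0.405,0.743,0.03,0,0,-0.233],[0.405,0.743,0.03,0,0,-0.233],[0.405,0.743,0.03,0,0,-0.233],[0.405,0.743,0.03,0,0,-0.233],[0.405,0.743,0.03,0,0,-0.233],[0.405,0.743,0.03,0,0,-0.233],[0.405,0.743,0.03,0,0,-0.233],[0.405,0.743,0.03,0,0,-0.233]], jaw=1)

```text
time: 2.9
eef_pos: [0.4983, -0.0587, 0.2742]
tcp_rot: [0.999, 0.038, -0.0, 0.0]
contact_force: [-0.4, 0.1, -0.2]
opening: 0.997
finger_force: 0.0
```

```bash
python3 - <<'E'
from h import *
s=ctrl.get_state();print(s['time'],s['eef_pos'],s['tcp_rot'])
im=ctrl.read_camera("wrist");cv2.imwrite("pics/w1.png",im[:,:,::-1])
for t in ["rack_mouth","wedge_grip","wedge"]:
    for d in ctrl.silhouettes(t,"wrist")[:2]:
        xy=np.array(d['xy'])*[560,420]
        m=d['pixels'].astype(np.uint8);c=max(cv2.findContours(m,0,2)[0],key=cv2.contourArea)
        z=.086 if t=='rack_mouth' else .14
        P=np.array([at("wrist",p[0].astype(float),z,s)[:2] for p in c])
        print(t,round(d['p'],2),xy,at("wrist",xy,z,s),cv2.minAreaRect((P*1000).astype(np.float32)))
E
```

```text
2.9 [ 0.4983226  -0.0586553   0.27424535] [ 9.99260093e-01  3.84609765e-02 -1.04392706e-04  9.82121717e-05]
rack_mouth 0.63 [276.696 179.802] [ 0.51266056 -0.05629866  0.086     ] ((503.3251647949219, -58.322967529296875), (98.81809997558594, 91.13092041015625), 4.438970565795898)
wedge_grip 0.78 [274.904 196.392] [ 0.50984709 -0.05519775  0.14      ] ((509.27911376953125, -56.68292236328125), (33.33557891845703, 21.3125057220459), 1.0862716436386108)
wedge_grip 0.74 [288.176 296.52 ] [ 0.41070169 -0.07540193  0.14      ] ((419.7779541015625, -73.34779357910156), (94.56827545166016, 19.418596267700195), 5.547503471374512)
wedge 0.93 [274.792 197.61 ] [ 0.50875128 -0.05518175  0.14      ] ((508.35638427734375, -56.73816680908203), (35.04789352416992, 21.61080551147461), 0.8287849426269531)
wedge 0.85 [463.512 280.98 ] [ 0.44039682 -0.24074497  0.14      ] ((429.19036865234375, -236.93870544433594), (32.092201232910156, 79.14635467529297), 67.53583526611328)
```

View pics/w1.png

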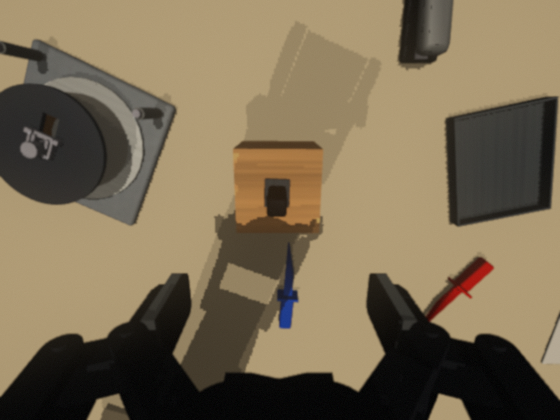

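The rack is at (278,187) with the wedge handle at (277,197). The stand is upper left, with its window towards the upper right of the spindle. I'll zoom in to read the guard's orientation.

```bash
python3 - <<'E'
from h import *
im=cv2.imread("pics/w1.png")
a=cv2.resize(im[135:240,225:330],(400,400),interpolation=cv2.INTER_CUBIC)
b=cv2.resize(im[90:190,0:100],(400,400),interpolation=cv2.INTER_CUBIC)
cv2.imwrite("pics/w1c.png",np.clip(np.hstack([a,b])*1.6,0,255).astype(np.uint8))
E
```

```text
(no output)
```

View pics/w1c.png

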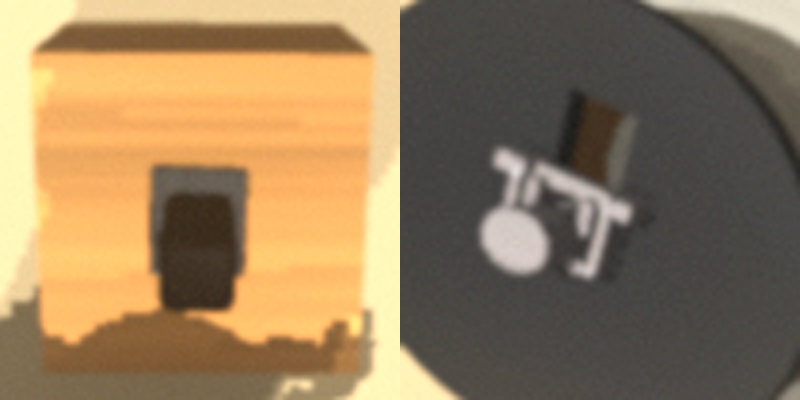

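Guard is 25 px wide by 29 px high, so the wedge's x lies along the image vertical, at yaw about 4.4° or 184°.

```bash
python3 - <<'E'
from h import *
s=ctrl.get_state()
f=lambda x,y:(225+x/400*105,135+y/400*105)
print("guard",at("wrist",f(198,221),.09,s))
print("rack",[at("wrist",f(*p),.086,s).round(4)[:2] for p in [(33,52),(372,52),(366,372),(42,372)]])
print("grip top face",at("wrist",f(199,250),.125,s))
g=lambda x,y:(x/4,90+y/4)
print("head top",at("wrist",g(515,241) if 0 else g(115,241),.104,s),"bar",at("wrist",g(165,188),.09,s))
print("bar ends",at("wrist",g(103,162),.092,s),at("wrist",g(222,210),.092,s))
w=[at("wrist",g(*p),.084,s) for p in [(175,90),(235,113)]];print(w)
E
```

```text
guard [ 0.49993643 -0.05738794  0.09      ]
rack [array([ 0.541, -0.011]), array([ 0.5478, -0.0993]), array([ 0.4582, -0.1086]), array([ 0.4511, -0.0164])]
grip top face [ 0.50199835 -0.05760174  0.125     ]
head top [0.52720941 0.17949513 0.104     ] bar [0.53852156 0.17599809 0.09      ]
bar ends [0.54388288 0.18854189 0.092     ] [0.53453524 0.16141453 0.092     ]
[array([0.56140141, 0.17420806, 0.084     ]), array([0.5570622 , 0.16035347, 0.084     ])]
```

>>> apply_moves(series=[[0.002,0.001,-0.08,0,0,1],[0.002,0.001,-0.08,0,0,1],[0.002,0.001,-0.08,0,0,1],[0.002,0.001,-0.08,0,0,1],[0.002,0.001,-0.08,0,0,1]])

```text
time: 3.72
eef_pos: [0.5003, -0.0573, 0.2104]
tcp_rot: [0.908, 0.418, 0.0, 0.0]
contact_force: [-0.3, -0.5, 0.0]
opening: 1.0
finger_force: 0.0
```

>>> apply_moves(series=[[0,0,0,0,0,1],[0,0,0,0,0,1],[0,0,0,0,0,1],[0,0,0,0,0,1],[0,0,0,0,0,1],[0,0,0,0,0,1]])

```text
time: 4.47
eef_pos: [0.5003, -0.0569, 0.2104]
tcp_rot: [0.68, 0.733, 0.0, 0.0]
contact_force: [-0.4, -0.1, -0.4]
opening: 0.999
finger_force: 0.0
```

```bash
python3 - <<'E'
from h import *
s=ctrl.get_state();print(s['time'],s['eef_pos'],R.from_quat(s['tcp_rot']).as_euler('xyz',degrees=True),s['contact_force'])
im=ctrl.read_camera("wrist");cv2.imwrite("pics/w2.png",im[:,:,::-1])
d=ctrl.silhouettes("wedge_grip","wrist")[0]
m=d['pixels'].astype(np.uint8);x,y,w,h=cv2.boundingRect(m);print(d['p'],x,y,w,h)
for p in [(x,y+h/2),(x+w,y+h/2),(x+w/2,y+h/2)]: print(at("wrist",p,.125,s))
E
```

```text
4.475 [ 0.50030386 -0.05692771  0.21037797] [1.79995101e+02 3.11667594e-03 9.43234078e+01] [-0.37263482 -0.13605797 -0.36805227]
0.9 67 189 127 32
[ 0.35022581 -0.05053913  0.125     ]
[ 0.44035276 -0.04368328  0.125     ]
[ 0.39542092 -0.04710367  0.125     ]
```

View pics/w2.png

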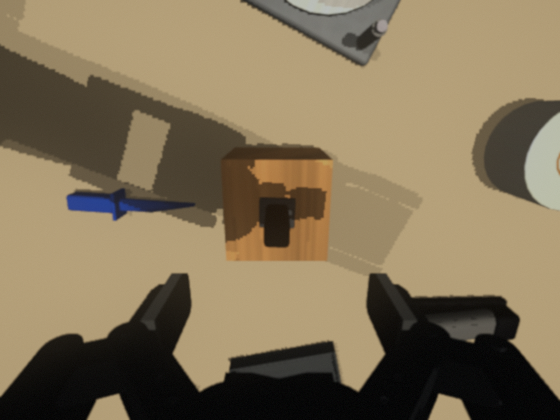

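The handle at (277,225) lies midway between the fingers. The top-ranked detection was the blue look-alike at left. Descending to grip.

>>> apply_moves(series=[[0,0,-0.05,0,0,0],[0,0,-0.1,0,0,0],[0,0,-0.117,0,0,0],[0,0,-0.117,0,0,0]])

```text
time: 5.08
eef_pos: [0.5001, -0.0567, 0.1163]
tcp_rot: [0.679, 0.734, -0.0, -0.001]
contact_force: [-0.4, -0.7, 0.6]
opening: 1.001
finger_force: 0.0
```

>>> apply_moves(series=[[0,0,0,0,0,0],[0,0,0,0,0,0],[0,0,0,0,0,0],[0,0,0,0,0,0],[0,0,0,0,0,0],[0,0,0,0,0,0]], jaw=0, squeeze=70)

```text
time: 5.82
eef_pos: [0.5008, -0.0569, 0.1175]
tcp_rot: [0.679, 0.734, 0.0, 0.001]
contact_force: [-0.6, 0.3, 4.5]
opening: 0.202
finger_force: 68.5
```

>>> apply_moves(series=[[0,0,0.03,0,0,0],[0,0,0.08,0,0,0],[0,0,0.14,0,0,0],[0,0,0.21,0,0,0],[0,0,0.21,0,0,0],[0,0,0.21,0,0,0]])

```text
time: 6.58
eef_pos: [0.4997, -0.0566, 0.2834]
tcp_rot: [0.679, 0.734, -0.0, -0.001]
contact_force: [-0.1, 0.6, -1.1]
opening: 0.203
finger_force: 68.4
```

```bash
python3 - <<'E'
from h import *
s=ctrl.get_state();print(s['time'],s['eef_pos'],s['contact_force'],s['opening'])
im=ctrl.read_camera("wrist");cv2.imwrite("pics/w3.png",im[:,:,::-1])
E
```

```text
6.575 [ 0.49968106 -0.05657458  0.28342115] [-0.11078966  0.59774776 -1.11267322] 0.20252321916238408
```

View pics/w3.png

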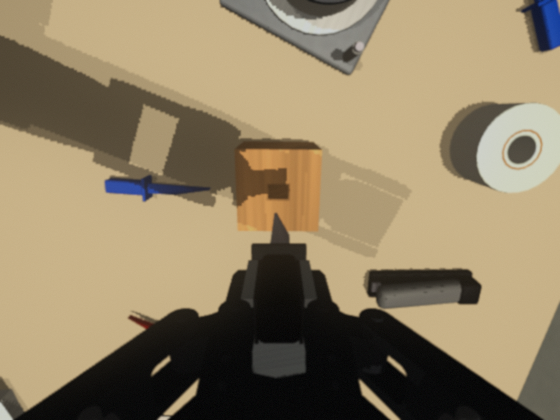

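The blade shows at (275–291, 215–245) with its vertical flat edge on the left and the slope on the right. So wedge x is tool +y, at world yaw about 4°. The empty hole is at (278,191).

```bash
python3 - <<'E'
from h import *
s=ctrl.get_state()
im=cv2.imread("pics/w3.png").astype(int).sum(2)//3
for r in range(208,246,2): print(r,im[r,264:300].tolist())
T=R.from_quat(s['tcp_rot']).as_matrix()
for ty,tz,tx in [(-.006,.1115,0),(-.004,.1115,0),(-.006,.0655,0),(.006,.0655,0),(-.006,.035,0),(.006,.035,0),(-.006,.1115,.0035),(-.006,.1115,-.0035)]:
    print(ty,tz,tx,proj("wrist",s['eef_pos']+T@[tx,ty,tz],s).round(1))
for r in range(180,202,2): print(r,im[r,260:300].tolist())
print(at("wrist",(278.5,191),.086,s))
E
```

```text
208 [141, 144, 147, 149, 146, 148, 146, 143, 141, 139, 137, 138, 138, 137, 138, 137, 136, 135, 135, 133, 131, 130, 128, 130, 130, 128, 127, 127, 126, 124, 121, 121, 125, 129, 133, 133]
210 [141, 145, 147, 146, 147, 146, 148, 143, 141, 140, 138, 138, 137, 137, 137, 137, 136, 135, 134, 133, 131, 129, 128, 129, 129, 127, 125, 126, 126, 124, 121, 122, 124, 130, 133, 132]
212 [138, 144, 147, 147, 148, 147, 145, 144, 141, 136, 127, 118, 118, 128, 136, 137, 136, 136, 135, 131, 130, 129, 130, 128, 130, 128, 125, 125, 124, 122, 120, 120, 124, 131, 133, 132]
214 [135, 136, 142, 146, 148, 147, 145, 143, 140, 124, 96, 73, 72, 91, 121, 134, 137, 135, 136, 134, 129, 128, 129, 130, 129, 126, 127, 126, 124, 122, 120, 122, 123, 130, 134, 132]
216 [134, 136, 140, 146, 147, 147, 146, 144, 137, 121, 91, 68, 65, 68, 92, 119, 133, 136, 136, 132, 129, 129, 130, 130, 129, 126, 126, 125, 124, 123, 120, 122, 125, 130, 133, 132]
218 [134, 136, 142, 144, 148, 146, 145, 143, 134, 111, 83, 67, 65, 64, 68, 88, 114, 131, 134, 132, 130, 129, 128, 129, 130, 127, 126, 126, 124, 123, 120, 120, 125, 131, 131, 132]
220 [
[... 3784 characters left out ...]
7, 59, 58, 57, 57, 56, 57, 64, 83, 104, 120, 126, 127, 124, 122, 122, 125, 129, 132, 133]
196 [137, 137, 138, 137, 140, 141, 132, 110, 76, 57, 56, 54, 56, 56, 57, 57, 57, 56, 55, 58, 56, 55, 54, 56, 54, 54, 54, 63, 85, 107, 120, 126, 126, 123, 122, 122, 124, 129, 132, 134]
198 [139, 137, 135, 137, 141, 140, 130, 115, 94, 80, 75, 75, 75, 74, 72, 74, 73, 70, 72, 71, 70, 70, 70, 69, 69, 67, 70, 75, 92, 109, 121, 126, 126, 123, 122, 122, 124, 129, 132, 133]
200 [138, 137, 136, 137, 141, 142, 139, 135, 131, 129, 125, 126, 126, 124, 123, 122, 121, 120, 118, 117, 117, 116, 116, 115, 112, 111, 109, 111, 114, 119, 123, 125, 126, 124, 123, 122, 125, 128, 134, 133]
[ 0.49946485 -0.0567164   0.086     ]
```

>>> apply_moves(series=[[0.054,0.282,-0.029,0,0,-0.585],[0.054,0.282,-0.029,0,0,-0.585],[0.054,0.282,-0.029,0,0,-0.585],[0.054,0.282,-0.029,0,0,-0.585],[0.054,0.282,-0.029,0,0,-0.585],[0.054,0.282,-0.029,0,0,-0.585],[0.054,0.282,-0.029,0,0,-0.585]])

```text
time: 7.5
eef_pos: [0.5432, 0.1676, 0.2607]
tcp_rot: [0.829, 0.56, -0.001, -0.0]
contact_force: [-0.0, 0.3, -0.8]
opening: 0.199
finger_force: 68.3
```

```bash
python3 - <<'E'
from h import *
s=ctrl.get_state();print(s['time'],s['eef_pos'],R.from_quat(s['tcp_rot']).as_euler('xyz',degrees=True),s['contact_force'])
im=ctrl.read_camera("wrist");cv2.imwrite("pics/w4.png",im[:,:,::-1])
a=im[90:290,170:400,::-1]
cv2.imwrite("pics/w4c.png",np.clip(cv2.resize(a,(690,600),interpolation=cv2.INTER_CUBIC)*1.5,0,255).astype(np.uint8))
for t in ["spindle","window","clip","clip_back"]:
  for d in ctrl.boxes_of(t,"wrist")[:2]: print(t,d['p'],np.array(d['xy'])*[560,420])
E
```

```text
7.5 [0.54324647 0.16762874 0.26070765] [-1.79933341e+02  5.48093966e-02  6.80963172e+01] [-0.04238519  0.31648753 -0.75188873]
clip 0.68 [498.008 354.984]
clip 0.67 [267.12  185.388]
clip_back 0.66 [268.296 184.716]
```

View pics/w4c.png

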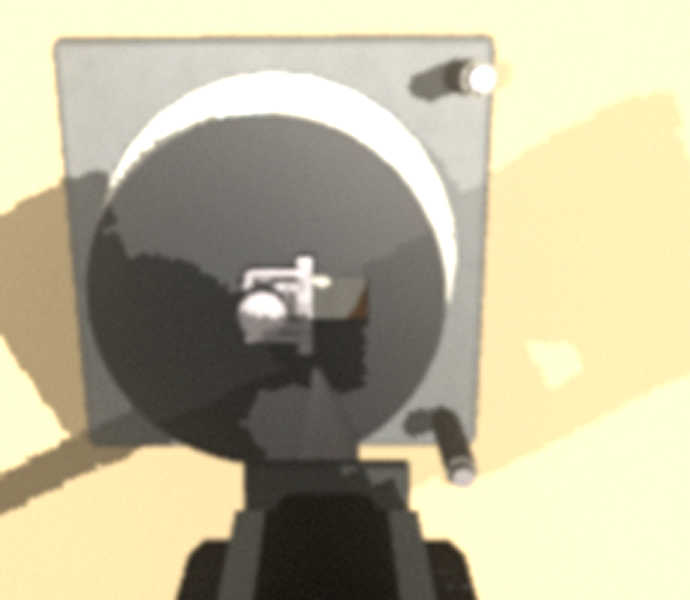

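The base's top edge is level in the picture, so wedge and stand yaws agree. Head centre is at px (257.7,192.7), the bar at (271.7,191.7) and the blade tip at (275.7,213.3).

```bash
python3 - <<'E'
from h import *
s=ctrl.get_state()
g=lambda x,y:(170+x/3,90+y/3)
A=lambda x,y,z:at("wrist",g(x,y),z,s)
e=A(492,38,.012)-A(57,38,.012);print("yaw base",np.degrees(np.arctan2(e[1],e[0])),np.linalg.norm(e))
e=A(476,443,.012)-A(92,443,.012);print("yaw base2",np.degrees(np.arctan2(e[1],e[0])),np.linalg.norm(e))
e=A(305,257,.091)-A(305,352,.091);print("bar",np.degrees(np.arctan2(e[1],e[0]))-90,np.linalg.norm(e))
h=A(263.5,308,.104);b=A(305,305,.091);w=A(367,333,.084);tip=A(315,368,s['eef_pos'][2]-.1115)
hl,hr=A(238,308,.104),A(289,308,.104)
plate=A(266,288,.084)
y=np.radians(-21.9);X=np.array([np.cos(y),np.sin(y),0]);Y=np.array([-np.sin(y),np.cos(y),0])
for n,p in dict(head=h,hl=hl,hr=hr,bar=b,window_end=w,tip=tip,plate=plate).items(): print(n,p.round(4),"rel head mm",((p-h)@X*1e3).round(2),((p-h)@Y*1e3).round(2))
print("tcp",(s['eef_pos']-h)@X*1e3,(s['eef_pos']-h)@Y*1e3)
im=cv2.imread("pics/w4.png").astype(int).sum(2)//3
for r in range(208,244,3): print(r,im[r,262:298].tolist())
E
```

```text
yaw base -21.886744010601202 0.16514440984483253
yaw base2 -21.855796914374128 0.1676142063974765
bar -22.263505118357244 0.032025900532647804
head [0.5297 0.1824 0.104 ] rel head mm 0.0 0.0
hl [0.5223 0.1854 0.104 ] rel head mm -7.98 -0.0
hr [0.5371 0.1794 0.104 ] rel head mm 7.98 0.0
bar [0.5406 0.1754 0.091 ] rel head mm 12.7 -2.4
window_end [0.5555 0.157  0.084 ] rel head mm 33.45 -13.96
tip [0.5435 0.1722 0.1503] rel head mm 16.6 -4.35
plate [0.5299 0.184  0.084 ] rel head mm -0.4 1.61
tcp 18.33762044981377 -8.132507526920529
208 [29, 29, 28, 28, 28, 30, 31, 35, 41, 42, 43, 40, 34, 29, 30, 29, 31, 31, 29, 29, 32, 32, 32, 30, 30, 32, 33, 32, 34, 46, 56, 61, 60, 61, 62, 62]
211 [32, 32, 31, 30, 30, 29, 30, 30, 29, 29, 31, 29, 31, 32, 31, 31, 30, 30, 31, 30, 31, 31, 31, 30, 32, 32, 32, 32, 36, 47, 55, 59, 60, 60, 60, 62]
214 [30, 31, 31, 29, 29, 30, 29, 30, 29, 32, 30, 41, 52, 58, 53, 45, 35, 31, 30, 29, 31, 29, 32, 31, 30, 32, 30, 31, 34, 41, 49, 55, 59, 57, 59, 60]
217 [29, 29, 29, 30, 32, 35, 34, 30, 30, 28, 32, 46, 57, 63, 61, 56, 50, 40, 33, 28, 28, 31, 32, 29, 30, 30, 31, 31,
[... 545 characters left out ...]
56, 54, 57, 56, 56, 55, 53, 51, 51, 52, 53, 56, 55, 54, 54, 54, 55, 56, 56, 56, 57]
232 [51, 50, 52, 51, 52, 51, 52, 54, 53, 55, 56, 56, 55, 56, 56, 55, 55, 56, 55, 56, 54, 55, 53, 51, 50, 51, 53, 51, 54, 55, 53, 55, 57, 62, 72, 87]
235 [52, 52, 51, 51, 51, 52, 50, 50, 51, 55, 54, 54, 54, 54, 54, 55, 53, 55, 55, 55, 54, 52, 53, 51, 51, 51, 49, 50, 56, 63, 73, 85, 100, 105, 107, 109]
238 [51, 50, 49, 51, 51, 50, 51, 50, 52, 54, 55, 55, 53, 53, 51, 54, 53, 52, 53, 55, 53, 53, 51, 53, 49, 51, 59, 85, 112, 120, 122, 120, 120, 121, 121, 121]
241 [50, 51, 51, 50, 51, 50, 49, 51, 52, 54, 53, 52, 54, 54, 52, 53, 52, 53, 53, 53, 53, 52, 54, 51, 52, 51, 63, 100, 136, 149, 151, 150, 149, 150, 151, 150]
```

```bash
python3 - <<'E'
from h import *
s=ctrl.get_state()
g=lambda x,y:(170+x/3,90+y/3)
A=lambda x,y,z:at("wrist",g(x,y),z,s)
y=np.radians(-21.9);X=np.array([np.cos(y),np.sin(y),0]);Y=np.array([-np.sin(y),np.cos(y),0])
f=lambda p:(round((p-s['eef_pos'])@X*1e3,2),round((p-s['eef_pos'])@Y*1e3,2))
print("base corners rel tcp",[f(A(*c,.012)) for c in [(57,38),(492,38),(476,443),(92,443)]])
print("plate edges", f(A(266,116,.084)),f(A(88,285,.084)),f(A(445,285,.084)))
print("window",[f(A(*c,.084)) for c in [(367,277),(340,277),(367,320)]])
print("ears",f(A(305,257,.092)),f(A(305,352,.084)))
im=cv2.imread("pics/w4.png").astype(int).sum(2)//3
for r in range(176,212): print(r,im[r,244:296:1].tolist())
E
```

```text
base corners rel tcp [(np.float64(-100.94), np.float64(89.71)), (np.float64(64.2), np.float64(89.74)), (np.float64(66.8), np.float64(-76.76)), (np.float64(-100.81), np.float64(-76.89))]
plate edges (np.float64(-17.66), np.float64(65.09)) (np.float64(-77.96), np.float64(10.74)) (np.float64(40.81), np.float64(10.81))
window [(np.float64(14.83), np.float64(13.5)), (np.float64(5.87), np.float64(13.5)), (np.float64(15.05), np.float64(-1.27))]
ears (np.float64(-5.51), np.float64(21.85)) (np.float64(-5.9), np.float64(-12.58))
176 [68, 69, 69, 69, 71, 70, 70, 70, 70, 70, 70, 70, 71, 73, 72, 72, 72, 72, 72, 72, 72, 74, 70, 72, 93, 137, 159, 166, 165, 143, 101, 75, 75, 77, 77, 76, 76, 79, 78, 77, 80, 80, 79, 79, 79, 78, 79, 81, 81, 79, 77, 78]
177 [71, 70, 69, 69, 69, 71, 70, 69, 67, 67, 67, 66, 65, 68, 67, 68, 69, 68, 69, 68, 68, 67, 65, 68, 101, 149, 172, 178, 178, 158, 108, 76, 74, 77, 75, 77, 77, 76, 78, 78, 78, 78, 78, 78, 78, 79, 79, 78, 76, 74, 72, 75]
178 [69, 69, 69, 70, 72, 69, 70, 67, 64, 61, 61, 60, 65, 66, 66, 65, 65, 65, 66, 65, 63, 62, 60, 64, 95, 142, 165, 172, 174, 155, 106, 7
[... 6764 characters left out ...]
, 29, 32, 32, 32, 30, 30, 32, 33, 32, 34, 46, 56, 61, 60, 61]
209 [36, 35, 36, 35, 35, 37, 36, 35, 37, 36, 35, 36, 36, 36, 36, 35, 33, 31, 28, 27, 29, 27, 29, 30, 29, 30, 29, 32, 33, 31, 29, 30, 30, 32, 31, 30, 32, 31, 31, 31, 30, 33, 30, 30, 33, 33, 39, 52, 58, 61, 59, 60]
210 [35, 36, 37, 36, 35, 36, 36, 36, 35, 36, 34, 36, 35, 37, 35, 35, 35, 33, 31, 31, 29, 30, 28, 29, 29, 30, 30, 30, 28, 28, 30, 30, 30, 30, 29, 30, 31, 29, 31, 31, 31, 31, 31, 32, 31, 32, 39, 50, 58, 59, 58, 60]
211 [36, 36, 37, 35, 37, 36, 34, 36, 35, 36, 37, 36, 36, 36, 35, 36, 35, 33, 32, 32, 31, 30, 30, 29, 30, 30, 29, 29, 31, 29, 31, 32, 31, 31, 30, 30, 31, 30, 31, 31, 31, 30, 32, 32, 32, 32, 36, 47, 55, 59, 60, 60]
```

>>> apply_moves(series=[[0.0004,0.0073,-0.02,0.0116,0.0289,0],[0.0004,0.0073,-0.045,0.0116,0.0289,0],[0.0004,0.0073,-0.06,0.0116,0.0289,0],[0.0004,0.0073,-0.065,0.0116,0.0289,0],[0.0004,0.0073,-0.065,0.0116,0.0289,0],[0.0004,0.0073,-0.065,0.0116,0.0289,0]])

```text
time: 8.5
eef_pos: [0.5443, 0.1747, 0.2103]
tcp_rot: [0.828, 0.561, -0.006, -0.01]
contact_force: [0.2, -0.1, -0.9]
opening: 0.199
finger_force: 68.3
```

>>> apply_moves(series=[[-0.0012,0.0005,0,0,0,0],[-0.0023,0.0009,0,0,0,0],[-0.0023,0.0009,0,0,0,0],[-0.0023,0.0009,0,0,0,0]])

```text
time: 9.0
eef_pos: [0.542, 0.1754, 0.2096]
tcp_rot: [0.828, 0.561, -0.007, -0.01]
contact_force: [0.0, 0.0, -0.0]
opening: 0.204
finger_force: 68.3
```

```bash
python3 - <<'E'
from h import *
s=ctrl.get_state();print(s['time'],s['eef_pos'],R.from_quat(s['tcp_rot']).as_rotvec(),s['contact_force'],s['wrist_torque'])
im=ctrl.read_camera("wrist");cv2.imwrite("pics/w5.png",im[:,:,::-1])
a=im[150:270,210:350,::-1]
cv2.imwrite("pics/w5c.png",np.clip(cv2.resize(a,(700,600),interpolation=cv2.INTER_CUBIC)*2.0,0,255).astype(np.uint8))
E
```

```text
9.0 [0.54198818 0.17539287 0.2095732 ] [-2.58476218 -1.74969466  0.02123888] [ 0.03125267  0.03319493 -0.00979735] [-0.00258389 -0.02191603  0.01049697]
```

View pics/w5c.png

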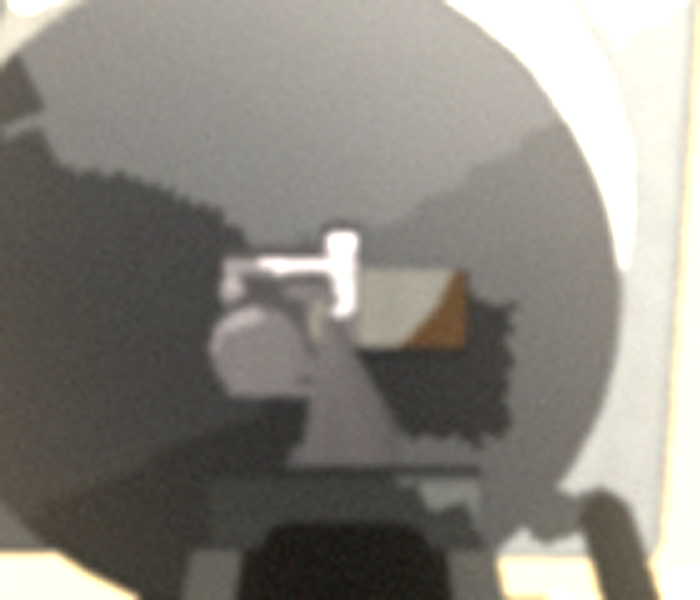

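The tip is beside the head, with a gap of about 1.5 mm (tip at crop (325,335), head edge at 308), and is well aligned in y. Now feel for contact.

>>> apply_moves(series=[[-0.0006,0.00023,0,0,0,0],[-0.0006,0.00023,0,0,0,0],[-0.0006,0.00023,0,0,0,0]])

```text
time: 9.43
eef_pos: [0.5415, 0.1756, 0.2095]
tcp_rot: [0.828, 0.561, -0.007, -0.01]
contact_force: [0.1, 0.5, -0.2]
opening: 0.198
finger_force: 68.3
```

>>> apply_moves(series=[[-0.0006,0.00023,0,0,0,0],[-0.0006,0.00023,0,0,0,0],[-0.0006,0.00023,0,0,0,0]])

```text
time: 9.8
eef_pos: [0.5411, 0.1758, 0.2096]
tcp_rot: [0.828, 0.561, -0.007, -0.01]
contact_force: [-0.2, -0.7, -0.5]
opening: 0.2
finger_force: 68.3
```

>>> apply_moves(series=[[-0.0006,0.00023,0,0,0,0],[-0.0006,0.00023,0,0,0,0],[-0.0006,0.00023,0,0,0,0]])

```text
time: 10.18
eef_pos: [0.5406, 0.1759, 0.2095]
tcp_rot: [0.828, 0.561, -0.007, -0.01]
contact_force: [0.2, 0.7, -0.2]
opening: 0.199
finger_force: 68.3
```

>>> apply_moves(series=[[-0.0006,0.00023,0,0,0,0],[-0.0006,0.00023,0,0,0,0],[-0.0006,0.00023,0,0,0,0]])

```text
time: 10.55
eef_pos: [0.5402, 0.1761, 0.2096]
tcp_rot: [0.828, 0.561, -0.007, -0.01]
contact_force: [0.3, -0.7, -1.6]
opening: 0.197
finger_force: 68.3
```

>>> apply_moves(series=[[-0.0006,0.00023,0,0,0,0],[-0.0006,0.00023,0,0,0,0],[-0.0006,0.00023,0,0,0,0]])

```text
time: 10.92
eef_pos: [0.5399, 0.1762, 0.2096]
tcp_rot: [0.828, 0.561, -0.007, -0.01]
contact_force: [2.2, -1.4, -1.3]
opening: 0.197
finger_force: 68.3
```

>>> apply_moves(series=[[0.0003,-0.00012,-0.002,0,0,0],[0.0003,-0.00012,-0.004,0,0,0],[0.0003,-0.00012,-0.0062,0,0,0],[0.0003,-0.00012,-0.0062,0,0,0]])

```text
time: 11.42
eef_pos: [0.54, 0.1762, 0.2044]
tcp_rot: [0.828, 0.561, -0.007, -0.01]
contact_force: [1.7, -0.6, -1.7]
opening: 0.203
finger_force: 68.3
```

>>> apply_moves(series=[[0,0,-0.0012,0,0,0],[0,0,-0.0012,0,0,0],[0,0,-0.0012,0,0,0]])

```text
time: 11.8
eef_pos: [0.54, 0.1762, 0.2036]
tcp_rot: [0.828, 0.561, -0.007, -0.01]
contact_force: [2.3, -1.1, -0.6]
opening: 0.201
finger_force: 68.4
```

>>> apply_moves(series=[[0,0,-0.0012,0,0,0],[0,0,-0.0012,0,0,0],[0,0,-0.0012,0,0,0]])

```text
time: 12.18
eef_pos: [0.54, 0.1762, 0.2027]
tcp_rot: [0.828, 0.561, -0.007, -0.01]
contact_force: [3.1, -1.3, -0.0]
opening: 0.2
finger_force: 68.5
```

>>> apply_moves(series=[[0.0004,-0.00016,0,0,0,0],[0.0004,-0.00016,-0.0012,0,0,0],[0.0004,-0.00016,-0.0012,0,0,0]])

```text
time: 12.55
eef_pos: [0.5401, 0.1761, 0.2015]
tcp_rot: [0.828, 0.561, -0.007, -0.01]
contact_force: [3.0, -1.4, -1.1]
opening: 0.2
finger_force: 68.5
```

>>> apply_moves(series=[[0,0,-0.0012,0,0,0],[0,0,-0.0012,0,0,0],[0,0,-0.0012,0,0,0]])

```text
time: 12.92
eef_pos: [0.5401, 0.1761, 0.2006]
tcp_rot: [0.828, 0.561, -0.007, -0.01]
contact_force: [1.7, -1.1, -1.2]
opening: 0.203
finger_force: 68.5
```

>>> apply_moves(series=[[0,0,-0.0012,0,0,0],[0,0,-0.0012,0,0,0],[0,0,-0.0012,0,0,0]])

```text
time: 13.3
eef_pos: [0.5401, 0.1761, 0.1997]
tcp_rot: [0.828, 0.561, -0.007, -0.01]
contact_force: [2.2, -0.6, -1.4]
opening: 0.202
finger_force: 68.4
```

>>> apply_moves(series=[[0.0002,-0.0001,-0.0012,0,0,0],[0.0002,-0.0001,-0.0025,0,0,0],[0.0002,-0.0001,-0.0025,0,0,0]])

```text
time: 13.68
eef_pos: [0.5402, 0.1761, 0.1977]
tcp_rot: [0.828, 0.561, -0.007, -0.01]
contact_force: [0.5, -0.4, 0.6]
opening: 0.203
finger_force: 68.6
```

>>> apply_moves(series=[[0.0001,0,-0.0012,0,0,0],[0.0001,0,-0.0025,0,0,0],[0.0001,0,-0.0025,0,0,0]])

```text
time: 14.05
eef_pos: [0.5403, 0.1762, 0.196]
tcp_rot: [0.828, 0.561, -0.007, -0.01]
contact_force: [0.7, 0.1, 2.2]
opening: 0.203
finger_force: 68.9
```

>>> apply_moves(series=[[0.0001,0,-0.0012,0,0,0],[0.0001,0,-0.0025,0,0,0],[0.0001,0,-0.0025,0,0,0]])

```text
time: 14.42
eef_pos: [0.5404, 0.1761, 0.1938]
tcp_rot: [0.828, 0.56, -0.007, -0.01]
contact_force: [-1.2, 0.9, 4.5]
opening: 0.206
finger_force: 69.1
```

>>> apply_moves(series=[[0.0003,-0.0001,-0.0012,0,0,0],[0.0003,-0.0001,-0.0025,0,0,0],[0.0003,-0.0001,-0.0025,0,0,0]])

```text
time: 14.8
eef_pos: [0.5404, 0.176, 0.1913]
tcp_rot: [0.828, 0.561, -0.007, -0.01]
contact_force: [-0.8, 1.6, 3.6]
opening: 0.203
finger_force: 69.1
```

>>> apply_moves(series=[[0.0003,-0.0001,-0.0012,0,0,0],[0.0003,-0.0001,-0.0025,0,0,0],[0.0003,-0.0001,-0.0025,0,0,0]])

```text
time: 15.18
eef_pos: [0.5406, 0.1759, 0.1893]
tcp_rot: [0.828, 0.561, -0.007, -0.011]
contact_force: [-1.7, 1.7, 2.5]
opening: 0.201
finger_force: 69.0
```

>>> apply_moves(series=[[0.0003,-0.0001,-0.0012,0,0,0],[0.0003,-0.0001,-0.0025,0,0,0],[0.0003,-0.0001,-0.0037,0,0,0],[0.0003,-0.0001,-0.0037,0,0,0]])

```text
time: 15.68
eef_pos: [0.5407, 0.1758, 0.1862]
tcp_rot: [0.828, 0.561, -0.007, -0.011]
contact_force: [-4.3, 2.4, 2.2]
opening: 0.205
finger_force: 68.9
```

>>> apply_moves(series=[[0.0003,-0.0001,-0.0012,0,0,0],[0.0003,-0.0001,-0.0025,0,0,0],[0.0003,-0.0001,-0.0037,0,0,0],[0.0003,-0.0001,-0.0037,0,0,0]])

```text
time: 16.18
eef_pos: [0.5408, 0.1758, 0.1832]
tcp_rot: [0.828, 0.56, -0.008, -0.011]
contact_force: [-4.7, 1.7, 1.5]
opening: 0.202
finger_force: 68.9
```

>>> apply_moves(series=[[0,0,-0.0012,0,0,0],[0,0,-0.0025,0,0,0],[0,0,-0.0037,0,0,0],[0,0,-0.0037,0,0,0]])

```text
time: 16.68
eef_pos: [0.5408, 0.1757, 0.1802]
tcp_rot: [0.828, 0.561, -0.008, -0.011]
contact_force: [-3.7, 2.6, 0.3]
opening: 0.203
finger_force: 68.8
```

>>> apply_moves(series=[[0,0,-0.0012,0,0,0],[0,0,-0.0025,0,0,0],[0,0,-0.0037,0,0,0],[0,0,-0.0037,0,0,0]])

```text
time: 17.18
eef_pos: [0.541, 0.1756, 0.1771]
tcp_rot: [0.828, 0.561, -0.007, -0.01]
contact_force: [-3.9, 2.0, -0.3]
opening: 0.204
finger_force: 68.7
```

>>> apply_moves(series=[[0,0,-0.0012,0,0,0],[0,0,-0.0025,0,0,0],[0,0,-0.0037,0,0,0],[0,0,-0.0037,0,0,0]])

```text
time: 17.68
eef_pos: [0.5423, 0.1753, 0.1751]
tcp_rot: [0.828, 0.561, -0.006, -0.009]
contact_force: [-0.9, 0.1, -1.0]
opening: 0.202
finger_force: 68.6
```

>>> apply_moves(series=[[0,0,-0.0012,0,0,0],[0,0,-0.0025,0,0,0],[0,0,-0.0037,0,0,0],[0,0,-0.0037,0,0,0]])

```text
time: 18.18
eef_pos: [0.5414, 0.1757, 0.1719]
tcp_rot: [0.828, 0.561, -0.007, -0.01]
contact_force: [-0.8, 0.0, -1.5]
opening: 0.202
finger_force: 68.6
```

>>> apply_moves(series=[[0,0,-0.0012,0,0,0],[0,0,-0.0025,0,0,0],[0,0,-0.0037,0,0,0],[0,0,-0.0037,0,0,0]])

```text
time: 18.68
eef_pos: [0.5414, 0.1757, 0.1689]
tcp_rot: [0.828, 0.561, -0.007, -0.01]
contact_force: [0.5, -0.3, -1.0]
opening: 0.202
finger_force: 68.6
```

>>> apply_moves(series=[[0.0012,-0.0005,0,0,0,0],[0.0024,-0.0009,0,0,0,0],[0.0036,-0.0014,0,0,0,0],[0.0046,-0.0019,0,0,0,0],[0.0046,-0.0019,0,0,0,0]])

```text
time: 19.3
eef_pos: [0.5452, 0.1741, 0.1691]
tcp_rot: [0.828, 0.561, -0.007, -0.01]
contact_force: [-0.4, -0.2, -1.7]
opening: 0.207
finger_force: 68.6
```

>>> apply_moves(series=[[0.0012,-0.0005,0,0,0,0],[0.0024,-0.0009,0,0,0,0],[0.0036,-0.0014,0,0,0,0],[0.0058,-0.0023,0,0,0,0],[0.0058,-0.0023,0,0,0,0]])

```text
time: 19.92
eef_pos: [0.55, 0.1722, 0.1691]
tcp_rot: [0.828, 0.56, -0.007, -0.01]
contact_force: [-0.3, -0.4, -1.6]
opening: 0.2
finger_force: 68.6
```

```bash
python3 - <<'E'
from h import *
s=ctrl.get_state();print(s['time'],s['eef_pos'],s['contact_force'])
im=ctrl.read_camera("wrist")
a=im[150:270,210:350,::-1]
b=cv2.resize(ctrl.read_camera("side")[230:290,225:305,::-1],(400,300),interpolation=cv2.INTER_CUBIC)
a=cv2.resize(a,(400,343),interpolation=cv2.INTER_CUBIC);b=np.vstack([b,np.zeros((43,400,3),np.uint8)])
cv2.imwrite("pics/w6c.png",np.clip(np.hstack([a,b])*1.8,0,255).astype(np.uint8))
E
```

```text
19.925 [0.54998991 0.17224612 0.16908437] [-0.29295912 -0.3682247  -1.61777359]
```

View pics/w6c.png

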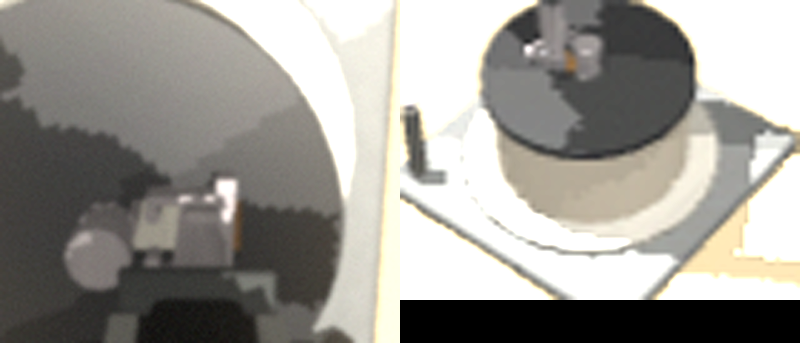

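The clip's ear is at crop (228,190), clear of the head at (97,262) and carried along by the blade. Next I'll compute how far out it is.

```bash
python3 - <<'E'
from h import *
s=ctrl.get_state()
g=lambda x,y:(210+x/2.857,150+y/2.857)
y=np.radians(-21.9);X=np.array([np.cos(y),np.sin(y),0]);Y=np.array([-np.sin(y),np.cos(y),0])
h=at("wrist",g(97,262),.104,s);e=at("wrist",g(228,183),.092,s)
print(h,e,(e-h)@X,(e-h)@Y, at("wrist",g(66,262),.104,s),at("wrist",g(130,262),.104,s))
E
```

```text
[0.52745406 0.17978359 0.104     ] [0.56154046 0.18300205 0.092     ] 0.03042615095062438 0.015700011096209086 [0.52068123 0.18240281 0.104     ] [0.53464769 0.1770011  0.104     ]
```

>>> apply_moves(series=[[-0.0023,0.0009,0,0,0,0],[-0.0023,0.0009,0.01,0,0,0],[-0.0023,0.0009,0.03,0,0,0],[-0.0023,0.0009,0.06,0,0,0],[-0.0023,0.0009,0.11,0,0,0],[-0.0023,0.0009,0.155,0,0,0],[-0.0023,0.0009,0.155,0,0,0]])

```text
time: 20.9
eef_pos: [0.5499, 0.1734, 0.2989]
tcp_rot: [0.828, 0.561, -0.002, -0.008]
contact_force: [-0.3, -0.7, -0.6]
opening: 0.202
finger_force: 68.6
```

```bash
python3 - <<'E'
from h import *
s=ctrl.get_state();print(s['time'],s['eef_pos'],R.from_quat(s['tcp_rot']).as_euler('xyz',degrees=True),s['contact_force'])
im=ctrl.read_camera("wrist");cv2.imwrite("pics/w7.png",im[:,:,::-1])
for d in ctrl.silhouettes("clip","wrist")[:3]:
    m=d['pixels'].astype(np.uint8);c=max(cv2.findContours(m,0,2)[0],key=cv2.contourArea)
    xy=np.array(d['xy'])*[560,420]
    P=np.array([at("wrist",p[0].astype(float),.09,s)[:2] for p in c])
    print(d['p'],xy,at("wrist",xy,.09,s),cv2.minAreaRect((P*1000).astype(np.float32)))
# pose shifts back to the rack grasp pose above (0.5003,-0.0567), tool yaw 94.3 flat
T=R.from_euler('xyz',[180,0,94.3],degrees=True)*R.from_quat(s['tcp_rot']).inv()
print("turn",T.as_rotvec(degrees=True)/45,"shift",(np.array([.5000,-.0567,.2834])-s['eef_pos'])/.8)
E
```

```text
20.9 [0.54992731 0.17335128 0.29889155] [-179.10733552   -0.28389272   68.19692084] [-0.27659961 -0.69075062 -0.59787599]
0.84 [283.08 191.52] [0.55142415 0.16954309 0.09      ] ((547.077392578125, 172.18812561035156), (33.008506774902344, 20.917457580566406), 68.7797622680664)
0.21 [381.416 410.088] [ 0.56443104 -0.18250942  0.09      ] ((568.687255859375, -184.0529327392578), (11.924680709838867, 53.92829895019531), 19.15082550048828)
turn [-0.00933384 -0.01880835  0.58000627] shift [-0.06240914 -0.28756409 -0.01936444]
```

>>> apply_moves(series=[[-0.062,-0.2875,-0.019,-0.0093,-0.0188,0.58],[-0.062,-0.2875,-0.019,-0.0093,-0.0188,0.58],[-0.062,-0.2875,-0.019,-0.0093,-0.0188,0.58],[-0.062,-0.2875,-0.019,-0.0093,-0.0188,0.58],[-0.062,-0.2875,-0.019,-0.0093,-0.0188,0.58],[-0.062,-0.2875,-0.019,-0.0093,-0.0188,0.58],[-0.062,-0.2875,-0.019,-0.0093,-0.0188,0.58]])

```text
time: 21.88
eef_pos: [0.4983, -0.0558, 0.2772]
tcp_rot: [0.68, 0.734, -0.005, -0.002]
contact_force: [0.2, 0.8, -1.1]
opening: 0.199
finger_force: 68.6
```

```bash
python3 - <<'E'
from h import *
s=ctrl.get_state();print(s['time'],s['eef_pos'],R.from_quat(s['tcp_rot']).as_euler('xyz',degrees=True),s['contact_force'])
im=ctrl.read_camera("wrist");im2=cv2.imread("pics/w3.png")
a=np.hstack([im2[170:270,220:340],im[170:270,220:340,::-1]])
cv2.imwrite("pics/w8c.png",cv2.resize(a,(800,333),interpolation=cv2.INTER_CUBIC))
E
```

```text
21.875 [ 0.49827639 -0.05582309  0.27720231] [-179.43070684    0.23907055   94.3858694 ] [ 0.21197659  0.84362933 -1.08904175]
```

View pics/w8c.png

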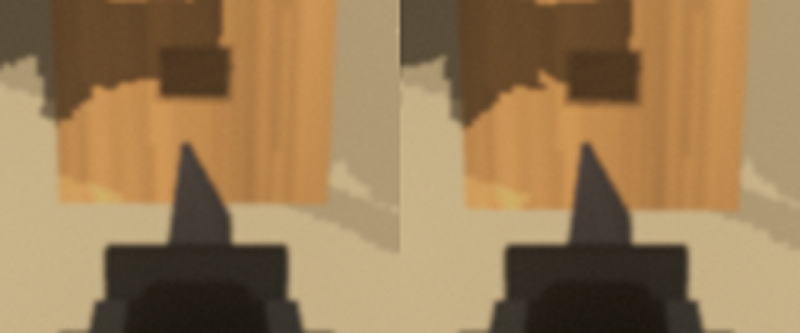

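>>> apply_moves(series=[[0.0026,-0.0012,-0.03,0,0,0],[0.0026,-0.0012,-0.07,0,0,0],[0.0026,-0.0012,-0.09,0,0,0],[0.0026,-0.0012,-0.11,0,0,0],[0.0026,-0.0012,-0.13,0,0,0],[0.0026,-0.0012,-0.13,0,0,0]])

```text
time: 22.68
eef_pos: [0.4997, -0.0576, 0.1725]
tcp_rot: [0.68, 0.733, -0.006, -0.002]
contact_force: [-0.2, 0.1, -0.1]
opening: 0.206
finger_force: 68.6
```

>>> apply_moves(series=[[0,0,-0.02,0,0,0],[0,0,-0.04,0,0,0],[0,0,-0.06,0,0,0],[0,0,-0.06,0,0,0]])

```text
time: 23.18
eef_pos: [0.499, -0.0575, 0.1236]
tcp_rot: [0.68, 0.733, -0.006, -0.003]
contact_force: [-0.5, -0.0, -0.5]
opening: 0.202
finger_force: 68.6
```

>>> apply_moves(series=[[0,0,-0.004,0,0,0],[0,0,-0.0072,0,0,0],[0,0,-0.0072,0,0,0]])

```text
time: 23.55
eef_pos: [0.5005, -0.0579, 0.1203]
tcp_rot: [0.68, 0.733, -0.005, -0.001]
contact_force: [-1.0, 0.1, -0.7]
opening: 0.196
finger_force: 68.6
```

>>> apply_moves(series=[[0,0,-0.001,0,0,0],[0,0,-0.001,0,0,0]])

```text
time: 23.8
eef_pos: [0.5005, -0.058, 0.1194]
tcp_rot: [0.68, 0.733, -0.005, -0.001]
contact_force: [-0.3, -0.9, -1.2]
opening: 0.199
finger_force: 68.6
```

>>> apply_moves(series=[[0,0,-0.0012,0,0,0],[0,0,-0.0024,0,0,0],[0,0,-0.0024,0,0,0]])

```text
time: 24.18
eef_pos: [0.5005, -0.058, 0.1176]
tcp_rot: [0.68, 0.733, -0.005, -0.001]
contact_force: [-0.4, 0.4, 0.4]
opening: 0.2
finger_force: 69.1
```

>>> apply_moves(series=[[0,0,0,0,0,0],[0,0,0,0,0,0],[0,0,0,0,0,0],[0,0,0,0,0,0],[0,0,0.03,0,0,0],[0,0,0.08,0,0,0],[0,0,0.14,0,0,0],[0,0,0.14,0,0,0]], jaw=1)

```text
time: 25.18
eef_pos: [0.503, -0.0587, 0.2345]
tcp_rot: [0.68, 0.733, -0.003, 0.003]
contact_force: [0.6, -0.4, -0.6]
opening: 1.003
finger_force: 0.0
```

>>> apply_moves(series=[[0.056,0.28,0,0,0,0.71],[0.056,0.28,0,0,0,0.71],[0.056,0.28,0,0,0,0.71],[0.056,0.28,0,0,0,0.71],[0.056,0.28,0,0,0,0.71],[0.056,0.28,0,0,0,0.71]], jaw=0.65)

```text
time: 25.92
eef_pos: [0.5446, 0.1657, 0.2281]
tcp_rot: [0.452, 0.892, -0.006, -0.001]
contact_force: [0.1, 0.1, 0.5]
opening: 0.65
finger_force: 0.0
```

>>> apply_moves(series=[[0,0,0,0,0,0.71],[0,0,0,0,0,0.71],[0,0,0,0,0,0.71],[0,0,0,0,0,0.71],[0,0,0,0,0,0.71]])

```text
time: 26.55
eef_pos: [0.5452, 0.1652, 0.2292]
tcp_rot: [0.191, 0.982, -0.005, 0.001]
contact_force: [-0.1, -0.9, 0.3]
opening: 0.653
finger_force: 0.0
```

```bash
python3 - <<'E'
from h import *
s=ctrl.get_state();print(s['time'],s['eef_pos'],R.from_quat(s['tcp_rot']).as_euler('xyz',degrees=True),s['opening'],ctrl.nose_length)
im=ctrl.read_camera("wrist");cv2.imwrite("pics/w9.png",im[:,:,::-1])
for t in ["clip","clip_back","spindle"]:
  for d in ctrl.silhouettes(t,"wrist")[:2]:
    m=d['pixels'].astype(np.uint8);c=max(cv2.findContours(m,0,2)[0],key=cv2.contourArea)
    xy=np.array(d['xy'])*[560,420]
    P=np.array([at("wrist",p[0].astype(float),.091,s)[:2] for p in c])
    print(t,d['p'],xy,at("wrist",xy,.091,s),cv2.boundingRect(m),cv2.minAreaRect((P*1000).astype(np.float32)))
im=im.astype(int).sum(2)//3
d=ctrl.boxes_of("clip","wrist")[0];u,v=(np.array(d['xy'])*[560,420]).astype(int)
for r in range(v-22,v+22,1): print(r,u-26,' '.join(f"{x:3d}" for x in im[r,u-26:u+26:1]))
# rack check
for d in ctrl.boxes_of("wedge","side")[:4]: print(np.array(d['xy'])*[560,420],d['p'])
E
```

```text
26.55 [0.54515945 0.16515095 0.22921093] [-179.4776014     0.27305082  157.96003296] 0.6527485502213948 0.019
clip 0.96 [288.68  208.698] [0.55080422 0.17138267 0.091     ] (270, 191, 37, 26) ((546.2577514648438, 172.5897979736328), (32.16794204711914, 23.071979522705078), 68.18383026123047)
clip_back 0.56 [289.912 210.504] [0.55278297 0.17178321 0.091     ] (270, 191, 36, 26) ((545.6452026367188, 171.973876953125), (31.208276748657227, 22.983562469482422), 70.34908294677734)
spindle 0.93 [283.192 156.492] [0.50617815 0.18392694 0.091     ] (205, 82, 165, 169) ((520.3519287109375, 182.32211303710938), (139.06491088867188, 144.43641662597656), 68.69691467285156)
189 263  78  79  81  81  81  80  81  80  82  81  81  78  69  56  49  46  52  63  65  63  63  64  63  65  72  86 104 119 141 163 155 115  87  83  81  80  76  76  87  91  92  92  92  93  92  91  92  92  92  91  91  92
190 263  80  80  79  80  80  80  81  82  83  82  81  75  59  43  36  38  47  58  61  58  60  63  68  79  97 119 143 160 175 186 174 132  93  78  65  59  53  61  78  91  92  92  92  91  92  92  91  91  92  91  91  9
[... 8465 characters left out ...]
  76  76  78  78  78  77  77  79  78  78  79  80  79  79  80  80  79  79  78  79  80  80  79  80  79  80  79  80  79  79  79  80  80  80  81  79  79  78  79  80  79  79  79  80
231 263  77  77  77  76  76  76  77  77  78  77  78  78  79  78  77  78  79  78  78  78  79  78  79  78  78  80  78  78  80  79  80  79  81  79  79  81  80  81  79  80  79  80  80  78  78  81  80  80  80  79  80  80
232 263  75  77  76  77  77  78  75  78  76  76  77  77  78  77  78  78  78  78  77  78  79  78  79  78  78  79  78  78  78  80  78  80  80  79  78  79  80  78  81  80  79  79  78  79  78  79  78  78  79  82  80  79
[348.712 213.99 ] 0.76
[253.288 227.598] 0.72
[342.608 162.498] 0.55
[184.408 236.418] 0.46
```

```bash
python3 - <<'E'
from h import *
s=ctrl.get_state()
p=at("wrist",(288.6,213.3),.0915,s);print(p,(p-s['eef_pos'])/.8, (R.from_euler('xyz',[180,0,158],degrees=True)*R.from_quat(s['tcp_rot']).inv()).as_rotvec(degrees=True)/45)
E
```

```text
[0.55474483 0.17071993 0.0915    ] [ 0.01191713  0.00584711 -0.17231974] [ 0.01285245  0.0015603  -0.0033571 ]
```

>>> apply_moves(series=[[0.012,0.006,-0.06,0.012,0,0],[0.012,0.006,-0.12,0.012,0,0],[0.012,0.006,-0.13,0.012,0,0],[0.012,0.006,-0.13,0.012,0,0]])

```text
time: 27.35
eef_pos: [0.5551, 0.171, 0.1259]
tcp_rot: [0.189, 0.982, -0.0, 0.001]
contact_force: [-0.1, -0.0, -0.7]
opening: 0.65
finger_force: 0.0
```

```bash
python3 - <<'E'
from h import *
s=ctrl.get_state();print(s['time'],s['eef_pos'],R.from_quat(s['tcp_rot']).as_euler('xyz',degrees=True),s['contact_force'])
im=ctrl.read_camera("wrist");cv2.imwrite("pics/w10.png",im[:,:,::-1])
for d in ctrl.silhouettes("clip","wrist")[:2]:
    m=d['pixels'].astype(np.uint8);b=cv2.boundingRect(m);print(d['p'],b)
    P=[at("wrist",(b[0],b[1]+b[3]-6),.0915,s),at("wrist",(b[0]+b[2],b[1]+b[3]-6),.0915,s)];print(P,(P[0]+P[1])/2-s['eef_pos'])
E
```

```text
27.35 [0.5551158  0.17098883 0.1258939 ] [-1.79995211e+02  8.81805552e-02  1.58186432e+02] [-0.0931135  -0.03168955 -0.71249884]
0.69 (246, 225, 60, 41)
[array([0.54825153, 0.15407783, 0.0915    ]), array([0.56086529, 0.18568536, 0.0915    ])] [-0.00055739 -0.00110724 -0.0343939 ]
```

>>> apply_moves(series=[[-0.0005,-0.001,-0.01,0,0,0],[-0.0005,-0.001,-0.02,0,0,0],[-0.0005,-0.001,-0.025,0,0,0],[-0.0005,-0.001,-0.025,0,0,0]])

```text
time: 27.95
eef_pos: [0.554, 0.17, 0.1047]
tcp_rot: [0.189, 0.982, -0.0, 0.0]
contact_force: [-0.2, -0.3, 0.1]
opening: 0.651
finger_force: 0.0
```

>>> apply_moves(series=[[0,0,0,0,0,0],[0,0,0,0,0,0],[0,0,0,0,0,0],[0,0,0,0,0,0],[0,0,0,0,0,0]], jaw=0, squeeze=25)

```text
time: 28.58
eef_pos: [0.5547, 0.1701, 0.1058]
tcp_rot: [0.189, 0.982, -0.0, 0.001]
contact_force: [0.4, -0.4, 2.1]
opening: 0.36
finger_force: 24.8
```

>>> apply_moves(series=[[0,0,0.005,0,0,0],[0,0,0.02,0,0,0],[0,0,0.06,0,0,0],[0,0,0.11,0,0,0],[0,0,0.16,0,0,0],[0,0,0.18,0,0,0],[0,0,0.18,0,0,0]], squeeze=35)

```text
time: 29.45
eef_pos: [0.5548, 0.1702, 0.2505]
tcp_rot: [0.189, 0.982, 0.0, 0.002]
contact_force: [-0.6, -0.5, -0.9]
opening: 0.345
finger_force: 34.6
```

```bash
python3 - <<'E'
from h import *
s=ctrl.get_state();print(s['time'],s['eef_pos'],s['opening'])
im=ctrl.read_camera("wrist");cv2.imwrite("pics/w11.png",im[:,:,::-1])
for d in ctrl.silhouettes("clip","wrist")[:3]: print("wrist",d['p'],cv2.boundingRect(d['pixels'].astype(np.uint8)))
ctrl.read_camera("top")
for t in ["tray_in","wedge"]:
  for d in ctrl.boxes_of(t,"top")[:4]: print(t,np.array(d['xy'])*[560,420],d['p'],at("top",np.array(d['xy'])*[560,420],.012 if t=='tray_in' else .12))
E
```

```text
29.45 [0.55484016 0.17015608 0.25053983] 0.34521405305157177
wrist 0.93 (250, 237, 58, 48)
wrist 0.63 (0, 301, 10, 17)
tray_in [428.624 201.6  ] 0.63 [ 0.5419402  -0.33924207  0.012     ]
wedge [433.328 269.388] 0.77 [ 0.34691548 -0.28945616  0.12      ]
wedge [336.112 217.686] 0.71 [ 0.49347814 -0.05788562  0.12      ]
wedge [344.176 284.214] 0.69 [ 0.32433651 -0.062877    0.12      ]
wedge [253.12 128.52] 0.46 [0.74926403 0.1424213  0.12      ]
```

>>> apply_moves(series=[[-0.001,-0.04,0,0,0,0],[-0.002,-0.1,0,0,0,0],[-0.003,-0.17,0,0,0,0],[-0.005,-0.24,0,0,0,0],[-0.006,-0.31,0,0,0,0],[-0.008,-0.38,0,0,0,0],[-0.009,-0.45,0,0,0,0],[-0.011,-0.52,0,0,0,0],[-0.012,-0.58,0,0,0,0],[-0.0125,-0.62,0,0,0,0],[-0.0125,-0.6375,0,0,0,0],[-0.0125,-0.6375,0,0,0,0],[-0.0125,-0.6375,0,0,0,0]])

```text
time: 31.32
eef_pos: [0.5446, -0.3385, 0.249]
tcp_rot: [0.189, 0.982, 0.0, 0.0]
contact_force: [0.7, -0.1, -0.3]
opening: 0.347
finger_force: 34.6
```

```bash
python3 - <<'E'
from h import *
s=ctrl.get_state();print(s['time'],s['eef_pos'],R.from_quat(s['tcp_rot']).as_euler('xyz',degrees=True))
im=ctrl.read_camera("wrist");cv2.imwrite("pics/w12.png",im[:,:,::-1])
for d in ctrl.silhouettes("tray_in","wrist")[:2]:
    m=d['pixels'].astype(np.uint8);m[230:]=0 if 0 else m[230:];c=max(cv2.findContours(m,0,2)[0],key=cv2.contourArea)
    P=np.array([at("wrist",p[0].astype(float),.02,s)[:2] for p in c]);print(d['p'],cv2.boundingRect(m),cv2.minAreaRect((P*1000).astype(np.float32)),P.min(0),P.max(0))
for d in ctrl.silhouettes("clip","wrist")[:1]: print(d['p'],cv2.boundingRect(d['pixels'].astype(np.uint8)))
E
```

```text
31.325 [ 0.54455845 -0.33854968  0.2489573 ] [1.79964807e+02 2.78711621e-02 1.58253680e+02]
0.78 (201, 94, 153, 154) ((537.470458984375, -335.80657958984375), (139.14564514160156, 119.86285400390625), 16.54461669921875) [ 0.45541418 -0.41132404] [ 0.6194849  -0.26020389]
0.59 (250, 238, 58, 47)
```

>>> apply_moves(series=[[0,0,-0.06,0,0,0],[0,0,-0.12,0,0,0],[0,0,-0.18,0,0,0],[0,0,-0.23,0,0,0],[0,0,-0.26,0,0,0],[0,0,-0.27,0,0,0],[0,0,-0.276,0,0,0],[0,0,-0.276,0,0,0]])

```text
time: 32.48
eef_pos: [0.545, -0.3402, 0.0297]
tcp_rot: [0.189, 0.982, -0.001, 0.001]
contact_force: [-0.9, -0.3, 0.4]
opening: 0.35
finger_force: 34.6
```

>>> apply_moves(series=[[0,0,-0.0012,0,0,0],[0,0,-0.0025,0,0,0],[0,0,-0.0025,0,0,0]])

```text
time: 32.85
eef_pos: [0.5445, -0.34, 0.0268]
tcp_rot: [0.189, 0.982, -0.0, 0.001]
contact_force: [-0.3, 1.2, -0.4]
opening: 0.345
finger_force: 34.6
```

>>> apply_moves(series=[[0,0,-0.0012,0,0,0],[0,0,-0.0022,0,0,0],[0,0,-0.0022,0,0,0]])

```text
time: 33.22
eef_pos: [0.5444, -0.3399, 0.0249]
tcp_rot: [0.189, 0.982, -0.0, 0.001]
contact_force: [-0.3, 0.9, 0.7]
opening: 0.344
finger_force: 34.8
```

>>> apply_moves(series=[[0,0,0,0,0,0],[0,0,0,0,0,0],[0,0,0,0,0,0],[0,0,0,0,0,0],[0,0,0.03,0,0,0],[0,0,0.09,0,0,0],[0,0,0.16,0,0,0],[0,0,0.2,0,0,0],[0,0,0.2,0,0,0]], jaw=0.55)

```text
time: 34.35
eef_pos: [0.546, -0.3413, 0.1892]
tcp_rot: [0.189, 0.982, -0.002, 0.004]
contact_force: [-0.1, 0.1, -0.5]
opening: 0.55
finger_force: 0.0
```

```bash
python3 - <<'E'
from h import *
s=ctrl.get_state();print(s['time'],s['eef_pos'],s['contact_force'],s['opening'])
im=ctrl.read_camera("wrist");cv2.imwrite("pics/w13.png",im[:,:,::-1])
for d in ctrl.silhouettes("clip","wrist")[:2]:
    print(d['p'],cv2.boundingRect(d['pixels'].astype(np.uint8)),at("wrist",np.array(d['xy'])*[560,420],.008,s))
im=ctrl.read_camera("top")
for t in ["clip","wedge_grip"]:
  for d in ctrl.boxes_of(t,"top"): print(t,np.array(d['xy'])*[560,420],d['p'])
# handle/guard position change vs the start in the side view
a=cv2.imread("pics/side0.png")[170:225,275:315].astype(int);b=ctrl.read_camera("side")[170:225,275:315,::-1].astype(int)
dark=lambda q:np.argwhere((q.sum(2)<150)[:22,8:32])
for q in (a,b): w=dark(q); print(len(w),w.mean(0),w.min(0),w.max(0))
E
```

```text
34.35 [ 0.54604583 -0.3412705   0.18918203] [-0.05792372  0.07294943 -0.47412448] 0.550435991229333
0.69 (265, 171, 30, 22) [ 0.54341175 -0.33253383  0.008     ]
clip [370.608 147.882] 0.7
clip [427.504 203.7  ] 0.63
wedge_grip [246.512 132.51 ] 0.62
wedge_grip [345.296 287.994] 0.49
wedge_grip [335.384 218.484] 0.45
88 [13.375      10.51136364] [0 2] [21 14]
82 [13.19512195 10.46341463] [0 2] [21 13]
```

```bash
python3 -c "
from plant import ctrl
print(ctrl.sign_off())"
```

```text
the job is handed in; nothing more can be done
None
```

I eased the clip off the spindle with the wedge and laid it in the parts tray. The wedge is back in its rack hole, fully down in the camera checks, and I handed the job in at about 34 s of the 69 s; hand-in gave no verdict.

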